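Turn the grain mill's flywheel handle boss up and lock it

ROBOT

A 6-joint arm with a two-finger parallel gripper is mounted at the origin on a cart in front of the work surface, level with it; the furniture and walls round the work are solid. World frame = base frame: x ahead of the robot, y to its left, z up, the work surface at z = 0. Lengths are in m, angles in rad, forces in N, time in s.
With the tool pointing down it reaches from about 0.225 to 0.875 m from the base axis. Payload 3.4 kg.
Tool frame: the origin (TCP) lies at the very end of the fingers, on their centre line; the grasp point (between the pads) lies 19 mm behind it; z points along the fingers, y is the line along which they close (so a half turn about z gives the same grasp; the last joint's range is limited). The gripper opens to 85 mm and grips with 20 to 120 N. Pads are 22 mm wide; open, the fingers measure 114 mm over their backs; the gripper's body (76 mm by 85 mm) begins 54 mm behind the grasp point. The pads swing forward as they close: fully open they stand 13 mm farther back than shut.
Start: joints at [1.131, 0.276, 1.505, -0, 1.361, -0.121], TCP at [0.18, 0.546, 0.231] pointing down, gripper open.
Joint ranges: [-2.89, 2.89], [-0.75, 2.08], [0.22, 2.7], [-1.18, 4.32], [0.11, 2.71], [-2.7, 2.7]. Speed limits (rad/s): [2.57, 2.57, 3.14, 3.14, 3.14, 3.14].

INTERFACE

Orientations are given as a unit quaternion [w, x, y, z].
In Python, from rig import readout, vision, manip gives the robot as it stands.
- The arm moves only by the shell command python3 -m handwheel 'ROWS' [FORCE]. ROWS is JSON, a list of rows, each a list of 3 entries, a list of its own where there are three numbers: the shift along the tool's x, y, z in mm, then the turn, a rotation vector about the tool's x, y, z in units of 6 degrees (1.0 is 6 degrees), then the closure, from -1 (fully open) to 1 (shut), so that 0 is half open. A call has 1 to 20 rows; each row shifts and turns the commanded pose from where the row before left it, along the tool's axes as they then stand; what a row does not reach is not made up. A row lasts 1/8 s, in which the tool goes at most 62.5 mm and 10.7 degrees, less where a joint would pass 70% of its speed; a pose out of reach is approached as far as the arm can. A call is refused whole if a number of a shift passes 62.5 or a number of a turn 1, either way. A call with a gripper value outside its range is refused whole. The fingers move at their own pace and stop on an object; FORCE is the grip in N (left out, the last holds). Time passes only in rows, so rows that do not move let the fingers close. It gives the time, the measured TCP pose, the force, the opening and the grip force at its end, in the units of the state.
- readout.get_state(): the state, without advancing time (a new reading comes with each control period).
- vision.get_image(name): name is "scene" or "top" or "wrist"; returns the picture (480x640x3 uint8, blue, green, red); there is no depth.
- vision.camera_params(name): a dict with "intrinsics" (3x3 intrinsics, pixels), "rvec" (rotation vector, rad) and "tvec" (3), from world to camera coordinates, as OpenCV has them; the wrist camera has in their place "hand_eye" (4x4, takes a point from camera to tool coordinates, whose origin is the TCP and whose axes are the flange's). Camera axes: x right, y down, z forward; pixel columns grow to the right and rows downward; lengths in m; the calibration is good to about 2 mm. A picture is of the moment at which its call begins: read the wrist's pose just before it. camera_params takes no time and is no camera call.
- manip.sign_off(): hands the job in; it is judged then, once.
The state is a dict: "clock": time; "qpos": joint angles; "qd": joint speeds; "effort": joint torques, N m; "position": TCP position; "ee_rot": TCP orientation; "contact_force": force on the tool from outside, world axes, zero at the start; "moment": the same for the moment, N m; "width": finger opening in m; "gripper_force": force on a finger pad.
Only numpy, scipy, OpenCV 4.12 (cv2) and the standard library are available. Lean on these libraries where they do the work, as an engineer would, in place of code of your own. Each camera call takes 0.05 s, during which the arm holds its last target. There are 200 camera calls.

TASK

The crank handle of the hand grain mill is off and is to be screwed back on by someone else. Get the flywheel ready for it: turn the wheel with the fingertips by pushing on its spokes until the boss with the handle's hole points straight up, then push the lock plunger's knob on top of the mill fully down so that the wheel is locked there. Pick nothing up, and leave the loose handle and everything else on the worktop where it is.

Things in the scene. Friction and masses are not known exactly. Their poses are not given: they have to be found in the camera images.
- mill: White hand grain mill bolted to a wooden board, fixed. Origin on the worktop straight below the flywheel's centre; x runs along the level axle from the flywheel (at the front, facing the robot) to the back of the mill, z up. Axle 140 mm up. On the x axis behind the wheel: lock plunger at 50 mm, steel hopper (108 mm wide, top 245 mm up) at 135 mm, grinding head at 190 to 240 mm
- spokes: Five dark metal spokes 72 degrees apart, bars 12 mm thick, turning with the wheel. Origin on the axle in the rim's middle plane; z points to the boss (one spoke lies there), x to the back of the mill. The wheel is dished towards the robot: each spoke runs straight out from the hub at x = -60 mm to radius 55 mm, then bends back to the rim (x = 0, radius 98 mm); a finger pointing down in front of the rim meets its straight part
- hub_front (a point): Front end of the nut on the flywheel's hub, on the axle, 80 mm in front of the rim's middle plane and 140 mm up. The hub is 38 mm across. The rim is a round bar 16 mm thick on a circle of radius 98 mm (212 mm over all, top 246 mm up). A fingertip about 40 mm above the axle and 57 mm in front of the rim's middle plane clears hub, rim and boss and pushes the spokes sideways
- flywheel (a joint): Angle of the flywheel, rad, no end stops: 0 with the boss straight up (again at each full turn, 6.283); grows clockwise as seen from the robot (the top moves right, to -y). Starts between 2.1 and 4.2. Turns either way against a steady drag of about 0.14 N m and stops where it is left
- handle_boss (a point): Centre of the front face of the boss that takes the crank handle: round, 28 mm in diameter, with a dark 11 mm hole, on the rim at the end of one spoke (radius 98 mm), 13 mm in front of the rim's middle plane. The only boss on the wheel
- lock_knob (a point): Centre of the top of the lock plunger's black knob (26 mm in diameter, 14 mm high), behind the wheel, 50 mm behind the rim's middle plane and above the axle, 240 mm above the worktop when out
- lock_plunger (a joint): Travel of the upright lock plunger, m: 0 out (up), 0.014 fully down. It is pushed straight down against about 3 N of friction and stays where it is left. Its round nose enters the one notch in the axle's collar only with the boss up; the notch draws the last few degrees in (push up to about 20 N). Elsewhere it stops on the collar after 4 mm
- crank_handle: The loose crank handle, a turned wooden grip 27 mm thick and 92 mm long with a steel stud (120 mm long in all), lying on the worktop to the right of the mill. Origin under its middle. Not to be picked up
- measure_1: Steel measuring spoon, 61x121x19 mm, lying on the worktop; a bystander
- mug_1: White cup with handle, 62x92x51 mm, to the left of the mill; a bystander
- packet_1: Flat packet, 57x150x12 mm, to the right of the mill; a bystander
- glass_1: Small glass, 49 mm wide, 62 mm high, at the right; a bystander
- teaspoon_1: Teaspoon, 130 mm long, on the worktop at the front right; a bystander

How it is judged:
On the way, in this order (a step that is already met when the one before it is completed fails the run):
1. the fingers push a spoke and the wheel turns with it (contact force between the fingers and spokes above 0.5 N and (velocity of joint flywheel above 0.05 rad/s or velocity of joint flywheel below -0.05 rad/s)), for 0.1 s.
2. the boss points straight up and the wheel stands still, the plunger not yet down (angle between spokes's own z axis and vertical below 0.14 rad and velocity of joint flywheel between -0.1 and 0.1 rad/s and value of joint lock_plunger below 0.0045 m), for 0.2 s.
At the end, for the whole second after the job is handed in: the boss with the handle's hole points up within 0.06 rad (3.4 degrees), the lock plunger is down in the notch by more than 12 of its 14 mm, the wheel and all loose things are at rest (angle between spokes's own z axis and vertical below 0.06 rad and value of joint lock_plunger above 0.012 m and velocity of joint flywheel between -0.05 and 0.05 rad/s and linear speed of each of crank_handle, measure_1, mug_1, packet_1, glass_1, teaspoon_1 below 0.02 m/s); the robot touches nothing.
It fails at once if the loose crank handle is picked up or pushed away (by 25 mm) (distance of crank_handle from where it was at the start of the episode above 0.025 m).
It fails at once if another thing on the worktop is picked up or pushed away (by 25 mm) (distance of any of measure_1, mug_1, packet_1, glass_1, teaspoon_1 from where it was at the start of the episode above 0.025 m).
It also fails if it takes over 54 s, if anything falls off the work surface, if the arm or the gripper's body presses on something with over 40 N, if the wrist force passes 120 N, or if a joint passes its speed limit or range.

## Working session

There is one attempt and no reset: what is moved stays moved. The work goes in short steps, Python scripts to look and compute and a shell command to move; the robot and the scene stay as the last step left them, time stands still between calls to the robot, and variables do not carry over. Pictures are saved under pics/ and viewed, at most 10 in all, crops included, and the job is handed in when it is done.

```bash
mkdir -p pics; ls; python3 - <<'E'
from rig import readout, vision, manip
import cv2
s=readout.get_state(); print({k:s[k] for k in ("clock","position","ee_rot","width","contact_force")})
for n in ("scene","top"):
    cv2.imwrite(f"pics/{n}0.png",vision.get_image(n)); print(n,vision.camera_params(n))
print(vision.camera_params("wrist"))
E
```

```text
pics
{'clock': 0.0, 'position': array([0.17999065, 0.54552372, 0.23042524]), 'ee_rot': array([-2.63616711e-04,  1.58737698e-01,  9.87320345e-01, -8.99787477e-04]), 'width': 0.08521997938035458, 'contact_force': array([-0.14594001,  0.62873137, -0.09023962])}
scene {'intrinsics': array([[446.51157993,   0.        , 321.11817108],
       [  0.        , 446.51157993, 247.05303922],
       [  0.        ,   0.        ,   1.        ]]), 'rvec': array([ 2.06161353, -0.83334059,  0.39408849]), 'tvec': array([-0.44793052,  0.34922414,  0.73096844])}
top {'intrinsics': array([[468.12233281,   0.        , 319.25447748],
       [  0.        , 468.12233281, 240.60236058],
       [  0.        ,   0.        ,   1.        ]]), 'rvec': array([ 2.13068572, -2.15130099,  0.14424532]), 'tvec': array([-0.0456255 ,  0.57605716,  1.06063483])}
{'intrinsics': array([[427.74082081,   0.        , 318.27500366],
       [  0.        , 427.74082081, 236.06017553],
       [  0.        ,   0.        ,   1.        ]]), 'hand_eye': array([[ 8.54228055e-07, -9.61677736e-01, -2.74182298e-01,
         6.93075831e-02],
       [ 9.99999040e-01,  3.80649580e-04, -1.33198971e-03,
         8.67105622e-04],
       [ 1.38531222e-03, -2.74182033e-01,  9.61676813e-01,
        -1.41282466e-01],
       [ 0.00000000e+00,  0.00000000e+00,  0.00000000e+00,
         1.00000000e+00]])}
```

View pics/scene0.png

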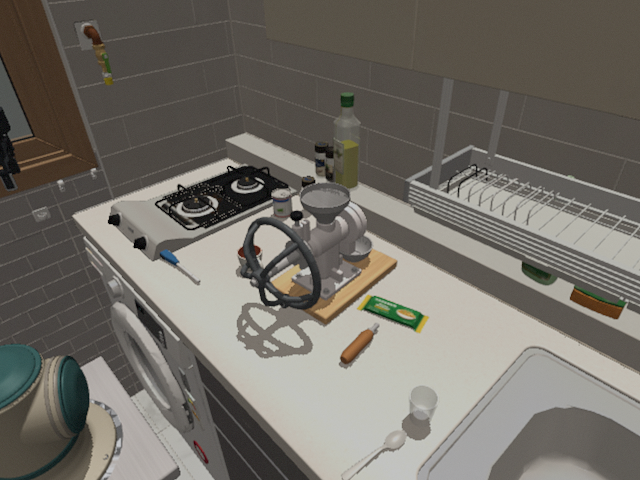

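View pics/top0.png

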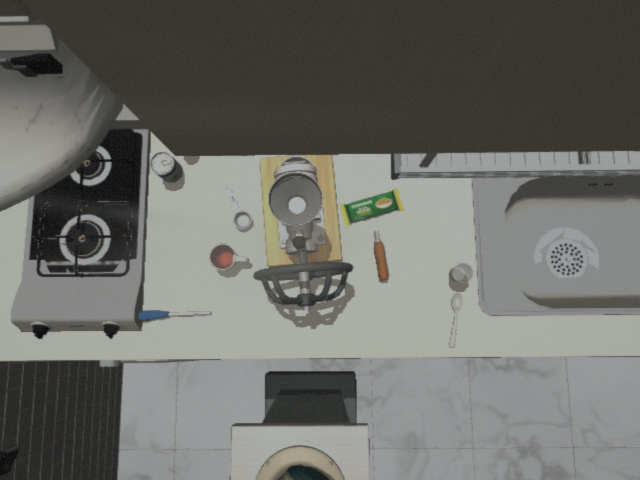

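The scene view shows the wheel around (283,263), with the knob at (297,215) and the hopper at (326,200). In the top view the rim spans (254,273) to (352,267) and the hub nut is near (307,301). I'll zoom in on both.

```bash
python3 - <<'E'
import cv2, numpy as np
a=cv2.imread("pics/scene0.png")[175:335,215:375]; b=cv2.imread("pics/top0.png")[160:320,230:390]
r=lambda i:cv2.resize(i,(400,400),interpolation=cv2.INTER_CUBIC)
cv2.imwrite("pics/z0.png",np.hstack([r(a),r(b)]))
E
```

```text
(no output)
```

View pics/z0.png

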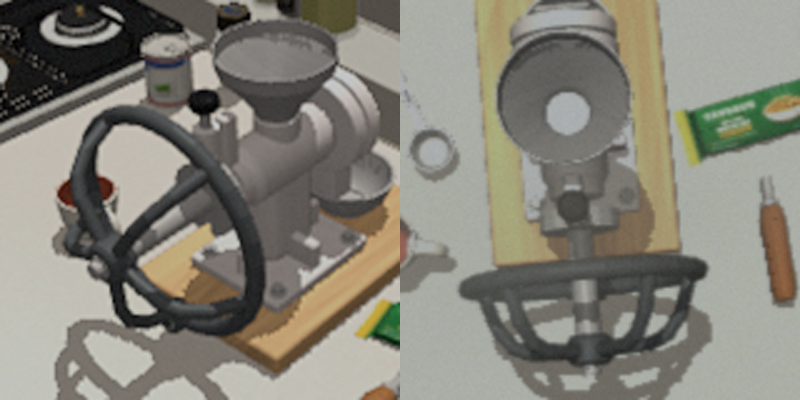

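```bash
cat > h.py <<'E'
import numpy as np, cv2
from scipy.optimize import least_squares
from scipy.spatial.transform import Rotation as R
from rig import readout, vision
cam={n:vision.camera_params(n) for n in("scene","top")}
def proj(n,P):
    c=cam[n]; return cv2.projectPoints(np.atleast_2d(P).astype(float),c["rvec"],c["tvec"],c["intrinsics"],None)[0][:,0]
def mw(m,P):  # mill->world
    x,y,w=m; P=np.atleast_2d(P); return P@R.from_euler('z',w).as_matrix().T+[x,y,0]
def wheel(th,x,r,a=0): # flywheel angle th, local angle a; clockwise seen from robot: top moves to -y
    t=th+a; return np.array([x,-r*np.sin(t),.14+r*np.cos(t)])
def spoke(th,k):
    a=k*2*np.pi/5
    return np.array([wheel(th,x,r,a) for x,r in((-.06,.02),(-.06,.055),(0,.098))])
E
python3 - <<'E'
from h import *
pts=[([.05,0,.24],(296.6,214.2),(299.2,242)),([-.08,0,.14],(254.2,283),(305.6,310)),([.135,0,.245],(325,195.8),(296,198.8)),
([0,.106,.14],None,(253.6,273.2)),([0,-.106,.14],None,(352.8,266.4))]
def f(m):
    o=[]
    for P,s,t in pts:
        for n,q in(("scene",s),("top",t)):
            if q: o+=list(proj(n,mw(m,P))[0]-q)
    return o
s=least_squares(f,[.4,0,0],loss='soft_l1',f_scale=2); m=s.x; print(m,np.round(f(m),1))
# orientation: darkness along spokes
im={n:cv2.GaussianBlur(cv2.cvtColor(cv2.imread(f"pics/{n}0.png"),6),(3,3),0) for n in cam}
sc=[]
for d in range(72):
    v=[]
    for k in range(5):
        p=spoke(np.radians(d),k); P=np.vstack([p[0]+(p[1]-p[0])*np.linspace(0,1,8)[:,None],p[1]+(p[2]-p[1])*np.linspace(0,.85,12)[:,None]])
        for n in cam:
            q=np.round(proj(n,mw(m,P))).astype(int); v.append(np.minimum(im[n][q[:,1],q[:,0]],130).mean())
    sc.append(np.mean(v))
o=np.argsort(sc)[:6]; print(o,np.array(sc)[o])
d=o[0]
big=cv2.resize(cv2.imread("pics/scene0.png")[175:335,215:375],(600,600),interpolation=cv2.INTER_CUBIC)
T=lambda q:tuple(int(v) for v in (q-[215,175])*3.75)
for k in range(5):
    q=proj("scene",mw(m,spoke(np.radians(d),k)))
    for a,b in zip(q,q[1:]): cv2.line(big,T(a),T(b),(0,0,255),1)
    cv2.putText(big,str(d+72*k),T(q[2]),0,.5,(0,255,255),1)
cv2.imwrite("pics/ov.png",big)
E
```

```text
[ 0.49571976 -0.01748787  0.0677352 ] [ 0.6 -0.8 -0.2 -0.7 -2.   1.5  0.3 -0.7  1.1 -0.8 -0.2 -1.  -0.2  1.9
  0.2  1. ]
[34 33 31 35 32 30] [65.73  66.94  67.025 67.125 67.6   67.935]
```

View pics/ov.png

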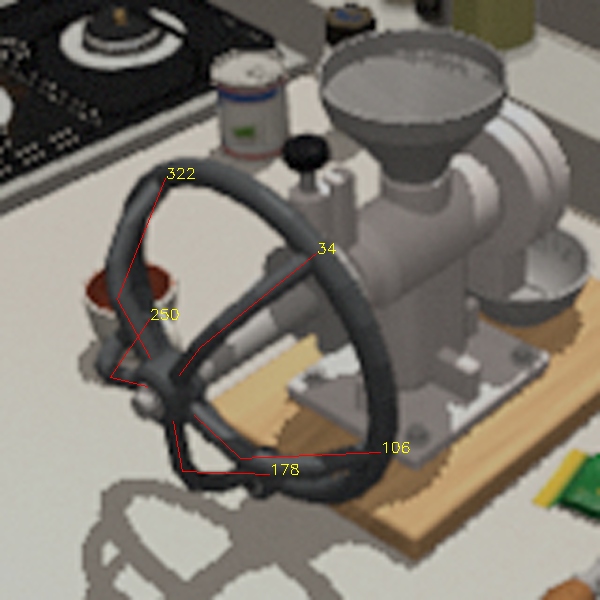

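```bash
python3 -m handwheel '[[[0,0,-30],[0,0,-0.92],1],[[0,0,-30],[0,0,-0.92],1],[[0,0,-30],[0,0,-0.92],1],[[0,0,-30],[0,0,-0.93],1],[[-12,-53,-5],[0,0,0],1],[[-12,-53,-5],[0,0,0],1],[[-12,-53,-5],[0,0,0],1],[[-12,-53,-5],[0,0,0],1],[[-12,-53,-5],[0,0,0],1],[[-12,-53,-5],[0,0,0],1],[[-12,-53,-5],[0,0,0],1],[[-12,-53,-5],[0,0,0],1],[[-12,-53,-5],[0,0,0],1],[[-10,-53,-5],[0,0,0],1],[[-9,-53,0],[0,0,0],1],[[0,0,0],[0,0,0],1],[[0,0,0],[0,0,0],1]]' 60
cat >> h.py <<'E'
M=np.array([0.4957,-0.0175,0.0677])
def tcp(m=M,pr=True):
    s=readout.get_state(); q=np.array(s["ee_rot"]); r=R.from_quat(q[[1,2,3,0]])
    p=R.from_euler('z',-m[2]).as_matrix()@(np.array(s["position"])-[m[0],m[1],0])
    if pr: print("t",round(s["clock"],2),"mill mm",np.round(p*1000,1),"F",np.round(s["contact_force"],1),"w",round(s["width"],4))
    return s,p,r
def wproj(P,s,r):
    c=vision.camera_params("wrist"); H=c["hand_eye"]
    Pt=r.inv().apply(np.atleast_2d(P)-s["position"]); Pc=(Pt-H[:3,3])@H[:3,:3]
    u=Pc@c["intrinsics"].T; return u[:,:2]/u[:,2:]
E
python3 - <<'E'
from h import *
s,p,r=tcp(); print(r.as_matrix().round(3))
im=vision.get_image("wrist"); cv2.imwrite("pics/w1.png",im)
d=31
for k in range(5):
    q=wproj(mw(M,spoke(np.radians(d),k)),s,r)
    cv2.polylines(im,[np.int32(q)],0,(0,0,255),1); cv2.putText(im,str(d+72*k),tuple(np.int32(q[2]).tolist()),0,.5,(0,255,255),1)
for P in([.05,0,.24],[-.08,0,.14]):
    cv2.circle(im,tuple(np.int32(wproj(mw(M,P),s,r)[0]).tolist()),3,(0,255,0),1)
cv2.imwrite("pics/w1o.png",im)
E
```

```text
clock: 2.22
position: [0.346, -0.0268, 0.4009]
ee_rot: [-0.001, -0.033, 0.999, 0.001]
contact_force: [0.4, 0.7, 0.1]
width: -0.0001
gripper_force: 0.0
t 2.23 mill mm [-150.     0.9  400.9] F [0.4 0.7 0.1] w -0.0001
[[-0.998 -0.067 -0.001]
 [-0.067  0.998  0.001]
 [ 0.001  0.001 -1.   ]]
```

View pics/w1o.png

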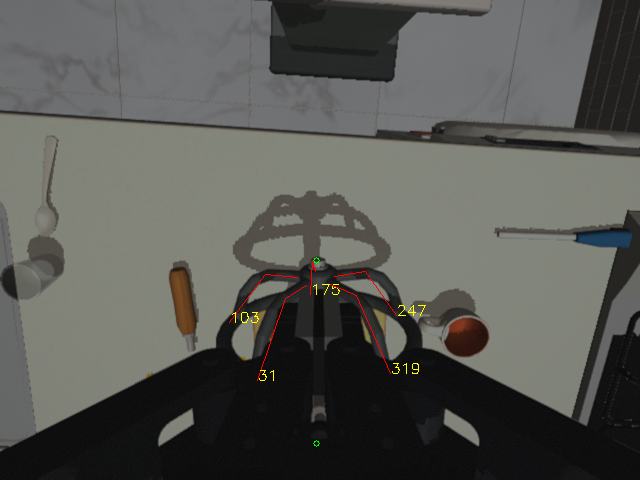

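The wrist view confirms the fit: hub at (317,262) and the spoke fans symmetric about it. The boss is at about 176°, at the bottom, where the scene view shows the bump. I'll turn the wheel counter-clockwise by pushing the right-hand spoke leftwards.

```bash
python3 -m handwheel '[[[8,-14,44],[0,0,0],1],[[-12,-14,44],[0,0,0],1],[[-12,-14,44],[0,0,0],1],[[-12,-14,44],[0,0,0],1],[[-12,-15,45],[0,0,0],1],[[0,0,0],[0,0,0],1],[[-26,0,0],[0,0,0],1],[[-27,0,0],[0,0,0],1],[[0,0,0],[0,0,0],1]]'
python3 -c "
from h import *
tcp()"
```

```text
clock: 3.4
position: [0.4461, -0.0904, 0.1823]
ee_rot: [0.002, -0.035, 0.999, -0.0]
contact_force: [-0.6, -0.3, 0.2]
width: 0.0001
gripper_force: 0.0
t 3.4 mill mm [-54.5 -69.4 182.3] F [-0.6 -0.3  0.2] w 0.0001
```

```bash
python3 -m handwheel '[[[2,8,2],[0,0,0],1],[[0,8,0],[0,0,0],1],[[0,8,0],[0,0,0],1],[[0,8,0],[0,0,0],1],[[0,8,0],[0,0,0],1],[[0,8,0],[0,0,0],1],[[0,8,0],[0,0,0],1],[[0,8,0],[0,0,0],1],[[0,8,0],[0,0,0],1],[[0,8,0],[0,0,0],1],[[0,0,0],[0,0,0],1]]'
python3 - <<'E'
from h import *
tcp()
a=vision.get_image("scene"); b=vision.get_image("top")
cv2.imwrite("pics/s2.png",a); cv2.imwrite("pics/t2.png",b)
r=lambda i:cv2.resize(i,(400,400),interpolation=cv2.INTER_CUBIC)
cv2.imwrite("pics/z2.png",np.hstack([r(a[175:335,215:375]),r(b[160:320,230:390])]))
E
```

```text
clock: 4.78
position: [0.4363, -0.0102, 0.1781]
ee_rot: [-0.0, -0.034, 0.999, 0.001]
contact_force: [-0.1, 0.3, 0.1]
width: -0.0002
gripper_force: 0.0
t 4.78 mill mm [-58.8  11.3 178.1] F [-0.1  0.3  0.1] w -0.0002
```

View pics/z2.png

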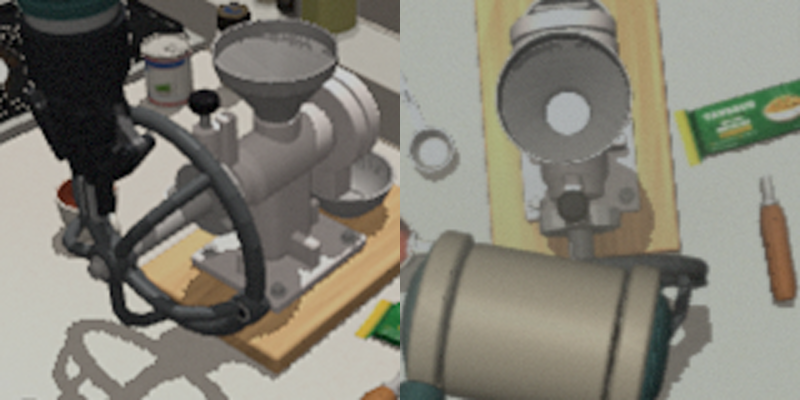

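The boss, with its hole, is now at the lower right (crop 243,310), about 105°, so the direction is right. I'll repeat the push.

```bash
python3 -m handwheel '[[[25,-2,0],[0,0,0],1],[[27,0,0],[0,0,0],1],[[0,-40,0],[0,0,0],1],[[0,-39,0],[0,0,0],1],[[0,0,0],[0,0,0],1],[[-25,0,0],[0,0,0],1],[[-25,0,0],[0,0,0],1],[[0,0,0],[0,0,0],1]]' && python3 -c "
from h import *
tcp()" && python3 -m handwheel '[[[0,8,0],[0,0,0],1],[[0,8,0],[0,0,0],1],[[0,8,0],[0,0,0],1],[[0,8,0],[0,0,0],1],[[0,8,0],[0,0,0],1],[[0,8,0],[0,0,0],1],[[0,8,0],[0,0,0],1],[[0,8,0],[0,0,0],1],[[0,8,0],[0,0,0],1],[[0,8,0],[0,0,0],1],[[0,0,0],[0,0,0],1]]'
python3 - <<'E'
from h import *
tcp()
E
```

```text
clock: 5.88
position: [0.4412, -0.0919, 0.1782]
ee_rot: [0.0, -0.034, 0.999, 0.001]
contact_force: [-0.5, -0.2, -0.3]
width: -0.0
gripper_force: 0.0
t 5.88 mill mm [-59.4 -70.5 178.2] F [-0.5 -0.2 -0.3] w -0.0
clock: 7.25
position: [0.4348, -0.0114, 0.1782]
ee_rot: [0.0, -0.034, 0.999, 0.001]
contact_force: [0.4, 0.5, 0.4]
width: 0.0003
gripper_force: 0.0
t 7.25 mill mm [-60.4  10.2 178.2] F [0.4 0.5 0.4] w 0.0003
```

```bash
python3 -m handwheel '[[[25,-2,0],[0,0,0],1],[[27,0,0],[0,0,0],1],[[0,-40,0],[0,0,0],1],[[0,-38,0],[0,0,0],1],[[0,0,0],[0,0,0],1],[[-28,0,0],[0,0,0],1],[[-26,0,0],[0,0,0],1],[[0,0,0],[0,0,0],1],[[0,8,0],[0,0,0],1],[[0,8,0],[0,0,0],1],[[0,8,0],[0,0,0],1],[[0,7,0],[0,0,0],1],[[0,5,0],[0,0,0],1],[[0,4,0],[0,0,0],1],[[0,2,0],[0,0,0],1],[[0,2,0],[0,0,0],1],[[0,0,0],[0,0,0],1]]'
python3 - <<'E'
from h import *
tcp()
a=vision.get_image("scene"); cv2.imwrite("pics/s3.png",a)
x0,y0,k=215,175,5
big=cv2.resize(a[y0:y0+120,x0:x0+140],None,fx=k,fy=k,interpolation=cv2.INTER_CUBIC)
for d in(-10,0,10,20):
    q=(proj("scene",mw(M,[wheel(np.radians(d),-.013,.098)]))[0]-[x0-.5,y0-.5])*k
    cv2.circle(big,tuple(np.int32(q).tolist()),3,(0,255-10*abs(d),255),-1); print(d,q)
cv2.imwrite("pics/z3.png",big)
E
```

```text
clock: 9.38
position: [0.4389, -0.0483, 0.178]
ee_rot: [-0.0, -0.034, 0.999, 0.001]
contact_force: [-0.7, -1.0, 0.6]
width: -0.0001
gripper_force: 0.5
t 9.38 mill mm [-58.8 -26.9 178. ] F [-0.7 -1.   0.6] w -0.0001
-10 [265.52758295 252.54261758]
0 [295.12179041 265.2247279 ]
10 [326.08673414 284.85217627]
20 [357.3017184 310.9038677]
```

View pics/z3.png

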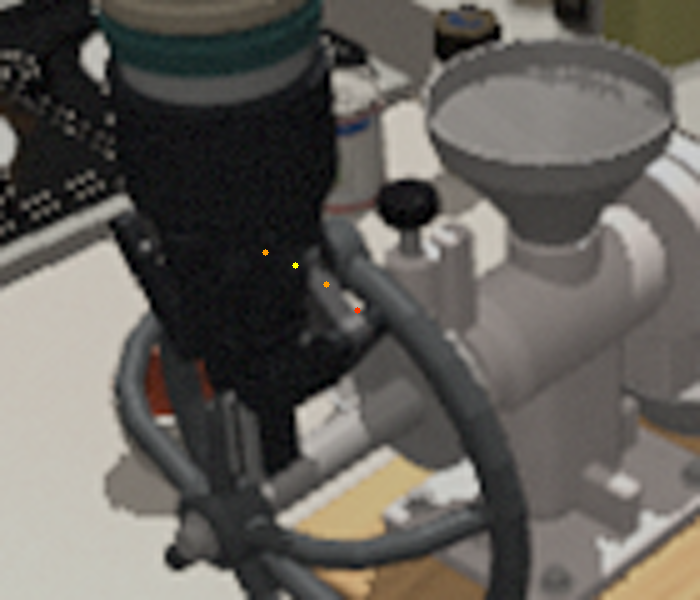

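```bash
python3 -m handwheel '[[[25,-2,0],[0,0,0],1],[[27,0,0],[0,0,0],1],[[10,40,-40],[0,0,0],1],[[10,40,-40],[0,0,0],1],[[10,40,-40],[0,0,0],1],[[10,40,-40],[0,0,0],1],[[0,0,0],[0,0,0],1]]'
python3 - <<'E'
from h import *
tcp()
a=vision.get_image("scene"); b=vision.get_image("top"); cv2.imwrite("pics/s4.png",a); cv2.imwrite("pics/t4.png",b)
o=[]
for n,i,x0,y0 in(("scene",a,235,185),("top",b,250,200)):
    big=cv2.resize(i[y0:y0+110,x0:x0+80],(400,550),interpolation=cv2.INTER_CUBIC)
    for d in(0,10,20):
        q=(proj(n,mw(M,[wheel(np.radians(d),-.013,.098)]))[0]-[x0-.5,y0-.5])*5
        cv2.circle(big,tuple(np.int32(q).tolist()),2,(0,255-10*d,255),-1); print(n,d,q)
    o.append(big)
cv2.imwrite("pics/z4.png",np.hstack(o))
E
```

```text
clock: 10.3
position: [0.3371, 0.1053, 0.341]
ee_rot: [0.003, -0.036, 0.999, 0.001]
contact_force: [0.4, -0.1, -1.6]
width: -0.0001
gripper_force: 0.0
t 10.3 mill mm [-149.9  133.3  341. ] F [ 0.4 -0.1 -1.6] w -0.0001
scene 0 [195.12179041 215.2247279 ]
scene 10 [226.08673414 234.85217627]
scene 20 [257.3017184 260.9038677]
top 0 [259.28144721 372.39324949]
top 10 [303.7772302  369.24871171]
top 20 [346.87690597 366.80367319]
```

View pics/z4.png

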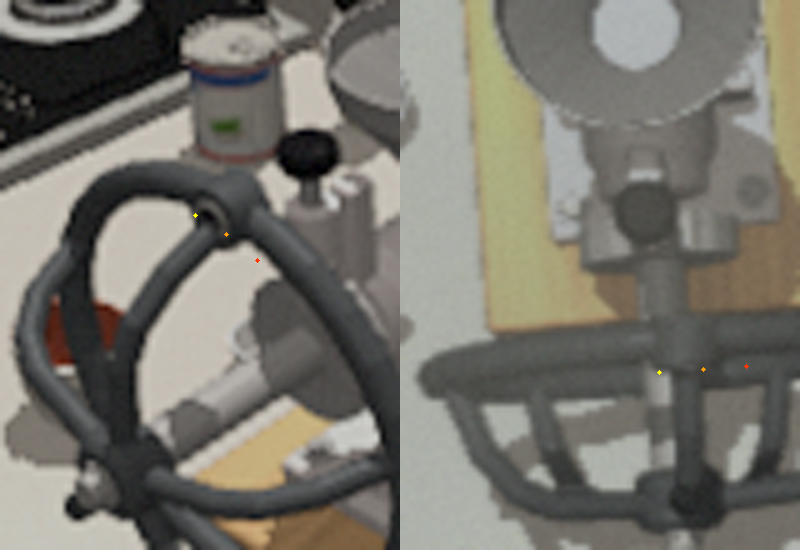

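The boss's hole is at scene crop (208,215), and the top view puts the boss at x≈285 against a model value of 259 for upright. That leaves about +5 to 6°, so one more nudge of about 4.5 mm past the last contact.

```bash
python3 -m handwheel '[[[-10,-44,41],[0,0,0],1],[[-10,-44,41],[0,0,0],1],[[-10,-44,41],[0,0,0],1],[[-10,-43,40],[0,0,0],1],[[0,0,0],[0,0,0],1],[[-25,0,0],[0,0,0],1],[[-26,0,0],[0,0,0],1],[[0,0,0],[0,0,0],1],[[0,5,0],[0,0,0],1],[[0,4,0],[0,0,0],1],[[0,3,0],[0,0,0],1],[[0,2,0],[0,0,0],1],[[0,0,0],[0,0,0],1]]'
python3 -c "
from h import *
tcp()"
```

```text
clock: 12.02
position: [0.438, -0.0516, 0.1754]
ee_rot: [-0.0, -0.034, 0.999, 0.0]
contact_force: [-0.3, 0.2, 0.8]
width: 0.0003
gripper_force: 0.0
t 12.03 mill mm [-59.9 -30.1 175.4] F [-0.3  0.2  0.8] w 0.0003
```

Now at -30; push to about -22.3, then retreat and look.

```bash
python3 -m handwheel '[[[0,2,0],[0,0,0],1],[[0,2,0],[0,0,0],1],[[0,2,0],[0,0,0],1],[[0,2,0],[0,0,0],1],[[0,0,0],[0,0,0],1],[[0,0,0],[0,0,0],1]]'
python3 -c "
from h import *
tcp()"
python3 -m handwheel '[[[25,-1,0],[0,0,0],1],[[27,0,0],[0,0,0],1],[[10,40,-40],[0,0,0],1],[[10,40,-40],[0,0,0],1],[[10,40,-40],[0,0,0],1],[[10,40,-40],[0,0,0],1],[[0,0,0],[0,0,0],1]]'
python3 - <<'E'
from h import *
a=vision.get_image("scene"); b=vision.get_image("top"); cv2.imwrite("pics/s5.png",a); cv2.imwrite("pics/t5.png",b)
o=[]
for n,i,x0,y0 in(("scene",a,235,185),("top",b,250,200)):
    big=cv2.resize(i[y0:y0+110,x0:x0+80],(400,550),interpolation=cv2.INTER_CUBIC)
    for d in(0,10):
        q=(proj(n,mw(M,[wheel(np.radians(d),-.013,.098)]))[0]-[x0-.5,y0-.5])*5
        cv2.circle(big,tuple(np.int32(q).tolist()),2,(0,255-10*d,255),-1)
    q=(proj(n,mw(M,[.05,0,.24]))[0]-[x0-.5,y0-.5])*5; cv2.circle(big,tuple(np.int32(q).tolist()),2,(0,255,0),-1); print(q)
    o.append(big)
cv2.imwrite("pics/z5.png",np.hstack(o))
E
```

```text
clock: 12.78
position: [0.4377, -0.0437, 0.1754]
ee_rot: [0.0, -0.034, 0.999, 0.0]
contact_force: [-1.8, -1.2, 4.0]
width: 0.0004
gripper_force: 1.7
t 12.78 mill mm [-59.7 -22.2 175.4] F [-1.8 -1.2  4. ] w 0.0004
clock: 13.65
position: [0.3359, 0.1112, 0.338]
ee_rot: [0.003, -0.036, 0.999, 0.001]
contact_force: [1.1, 0.4, 0.2]
width: 0.0002
gripper_force: 0.0
[313.29374129 144.29007022]
[247.4409785  209.05951691]
```

View pics/z5.png

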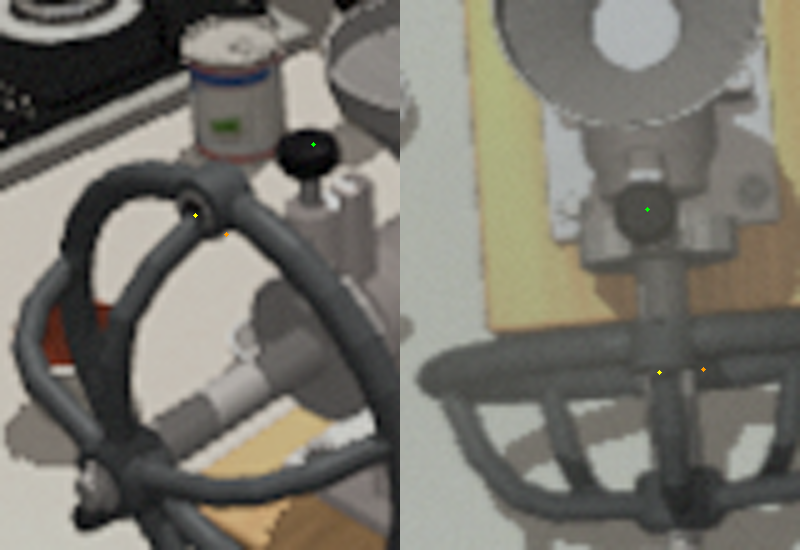

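The boss is now up, at scene (195,210) and top x≈660, both on the model's 0° marks. The knob matches the green marks, so I'll go above it.

```bash
python3 -m handwheel '[[[-40,-28,5],[0,0,0],1],[[-40,-28,5],[0,0,0],1],[[-40,-28,5],[0,0,0],1],[[-40,-28,5],[0,0,0],1],[[-40,-27,5],[0,0,0],1],[[0,0,10],[0,0,0],1],[[0,0,0],[0,0,0],1],[[0,0,0],[0,0,0],1]]'
python3 -c "
from h import *
tcp()"
```

```text
clock: 14.75
position: [0.543, -0.0166, 0.3]
ee_rot: [-0.001, -0.034, 0.999, 0.0]
contact_force: [0.1, -0.3, 0.3]
width: 0.0
gripper_force: 0.0
t 14.75 mill mm [ 47.3  -2.3 300. ] F [ 0.1 -0.3  0.3] w 0.0
```

```bash
python3 -m handwheel '[[[-2,2,20],[0,0,0],1],[[0,0,20],[0,0,0],1],[[0,0,14],[0,0,0],1],[[0,0,3],[0,0,0],1],[[0,0,2],[0,0,0],1],[[0,0,2],[0,0,0],1],[[0,0,2],[0,0,0],1],[[0,0,2],[0,0,0],1],[[0,0,2],[0,0,0],1],[[0,0,2],[0,0,0],1],[[0,0,2],[0,0,0],1],[[0,0,0],[0,0,0],1]]'
python3 -c "
from h import *
tcp()"
```

```text
clock: 16.25
position: [0.5459, -0.0145, 0.229]
ee_rot: [-0.0, -0.034, 0.999, 0.0]
contact_force: [1.0, 0.4, 1.2]
width: -0.0001
gripper_force: 0.4
t 16.25 mill mm [ 50.3  -0.4 229. ] F [1.  0.4 1.2] w -0.0001
```

```bash
python3 -m handwheel '[[[0,0,1.5],[0,0,0],1],[[0,0,1.5],[0,0,0],1],[[0,0,1],[0,0,0],1],[[0,0,0],[0,0,0],1]]'
```

```text
clock: 16.75
position: [0.546, -0.0145, 0.226]
ee_rot: [0.0, -0.034, 0.999, -0.0]
contact_force: [-0.8, -0.9, 6.5]
width: -0.0001
gripper_force: 2.7
```

```bash
python3 -m handwheel '[[[0,0,1],[0,0,0],1],[[0,0,0],[0,0,0],1]]'
```

```text
clock: 17.0
position: [0.546, -0.0146, 0.226]
ee_rot: [0.001, -0.034, 0.999, -0.0]
contact_force: [-2.6, -0.9, 10.4]
width: -0.0001
gripper_force: 4.8
```

It has stalled at 0.226 m, the full 14 mm, and the force is rising. One more firm push, then back off and look.

```bash
python3 -m handwheel '[[[0,0,1.5],[0,0,0],1],[[0,0,1.5],[0,0,0],1],[[0,0,0],[0,0,0],1]]'; python3 -m handwheel '[[[0,0,-10],[0,0,0],1],[[0,0,-30],[0,0,0],1],[[0,0,-40],[0,0,0],1],[[40,40,-20],[0,0,0],1],[[40,40,0],[0,0,0],1],[[40,40,0],[0,0,0],1],[[40,20,0],[0,0,0],1],[[40,0,0],[0,0,0],1],[[0,0,0],[0,0,0],1],[[0,0,0],[0,0,0],1]]'
python3 - <<'E'
from h import *
a=vision.get_image("scene"); b=vision.get_image("top")
r=lambda i:cv2.resize(i,(400,550),interpolation=cv2.INTER_CUBIC)
cv2.imwrite("pics/z6.png",np.hstack([r(a[185:295,235:315]),r(b[200:310,250:330])]))
E
```

```text
clock: 17.38
position: [0.5462, -0.0146, 0.2258]
ee_rot: [0.002, -0.034, 0.999, -0.0]
contact_force: [-4.5, 0.6, 23.0]
width: 0.0001
gripper_force: 11.1
clock: 18.62
position: [0.3373, 0.1116, 0.3212]
ee_rot: [0.0, -0.034, 0.999, 0.0]
contact_force: [-0.2, 0.1, -0.3]
width: 0.0002
gripper_force: 0.0
```

View pics/z6.png

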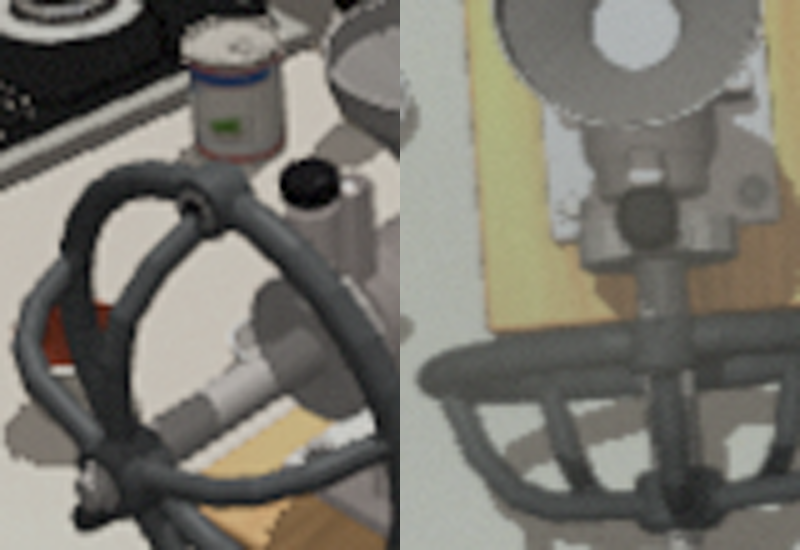

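The knob is seated on its housing at scene (310,180), the boss is up at (200,210), and the robot is clear. Handing in.

```bash
python3 -c "
from rig import manip
print(manip.sign_off())"
```

```text
the job is handed in; nothing more can be done
None
```

The wheel's boss points straight up, the lock plunger is down its full 14 mm, and the job was handed in at about 19 s with the arm clear; I did no separate final check on the loose things, and no verdict came back.

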